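# Lock the telescopic clamp arm of a burette stand

## Task

The telescopic arm that carries the burette clamp is pulled out of its sleeve and unlocked. Pinch its spring button flush and slide the button in under the mouth of the sleeve, then slide the arm further in until the button pops out through the hole in the sleeve's side, and leave the arm locked there. Work gently: never drive the button hard against the mouth or the edge of the hole, and do not disturb the glassware around.

Things in the scene. Friction and masses are not known exactly. Their poses are not given: they have to be found in the camera images.
- stand: Burette stand fixed to the bench: grey base 190 x 250 x 16 mm, two posts and a level square aluminium sleeve, 34 mm square outside, 28 mm inside, 190 mm long, its middle line 125 mm above the bench. Origin on the bench under that line, z up. Sleeve and arm run along its y axis; the mouth opens to +y, 50 mm from the origin; +x is the side with the hole. A jar and a dish stand on the base.
- mouth (a point): Centre of the sleeve's mouth (its open end face), on the middle line of sleeve and arm, 125 mm up. Fingers cannot enter the sleeve. A conical flask 85 mm high stands on the bench under the outer end of the arm.
- sleeve_side (a point): Fixed point on the sleeve's outer +x side, 50 mm inside the mouth, about where the hole is. A steel index plate is screwed on here with one hole, 25 mm long and 16 mm high; the hole's edge nearer the mouth lies anywhere from 35 to 65 mm inside the mouth: this is not measured and must be found by feel or seen. The plate does not move in use.
- tube_point (a point): Point on the middle line of the telescopic arm, 50 mm beyond the tail of the button (towards +y), moves with the arm. The arm is a square aluminium tube, 25 x 25 mm, bare from the button's tail for 139 mm towards +y; then comes the dark clamp boss with X-shaped jaws.
- button_tail (a point): Point on the arm's middle line level with the spring button's tail, moves with the arm. The button, an oblong steel block 22 mm long and 12 mm high, runs from here towards the mouth and stands 8 mm out of the arm's +x face: 33 mm over both, 25 mm when flush. Pads centred here press it evenly, leaving its front free to enter; with 4 mm of it under the sleeve wall it stays in when released.
- boom (a joint): How far the arm is pushed in (m). 0: button's front 35 mm outside the mouth; 0.035: front level with the mouth; locked somewhere in 0.090 to 0.126, with 3 mm of play. It slides with 1 N of friction, about 2 to 3 N with the button rubbing inside the sleeve; once the button has popped out, the hole's edge stops the arm.
- button (a joint): How far the button is pressed in (m). 0: fully out; 0.008: flush with the arm; about 0.0065 while held in by the sleeve wall. Its spring needs 1.4 N to start and 4.2 N fully in.

How it is judged:
On the way, in this order (a step that is already met when the one before it is completed fails the run):
1. the button is pressed in and its front is at least 4 mm under the mouth of the sleeve (value of joint boom above 0.039 m and value of joint button above 0.004 m), for 0.2 s.
2. the button has popped out through the hole (value of joint boom above 0.085 m and value of joint button below 0.002 m), for 0.2 s.
At the end, for the whole second after the job is handed in: The arm is at rest, more than 85 mm in, with the button out through the hole (within 2 mm of fully out), and released (all of step 2 and velocity of joint boom between -0.01 and 0.01 m/s); the robot touches nothing.
It fails at once if the button is driven against the sleeve or the edge of the hole with more than 25 N (contact force between button and stand above 25 N).
It fails at once if a piece of glassware is shifted by more than 20 mm (distance of any of flask_under, weigh_jar, dish, beaker, amber_bottle, wash_bottle, erlenmeyer from where it was at the start of the episode above 0.02 m).
It also fails if it takes over 45 s, if anything falls off the work surface, if the arm or the gripper's body presses on something with over 40 N, if the wrist force passes 120 N, or if a joint passes its speed limit or range.

## Robot

A 7-joint arm with a two-finger parallel gripper is mounted at the origin on the work surface. World frame = base frame: x ahead of the robot, y to its left, z up, the work surface at z = 0. Lengths are in m, angles in rad, forces in N, time in s.
With the tool pointing down it reaches from about 0.35 to 0.9 m from the base axis. Payload 19.9 kg.
Tool frame: the origin (TCP) lies between the finger pads; the fingertips stand 11 mm ahead of it and the grasp point (between the pads) lies 8 mm behind it (arm.tips_ahead is the distance from the TCP to the fingertips, in m); z points along the fingers, y is the direction in which the jaws open and shut (so a half turn about z gives the same grasp; the last joint's range is limited). The gripper opens to 85 mm and grips with 20 to 120 N. Pads are 22 mm wide; open, the fingers measure 114 mm over their backs; the gripper's body (76 mm by 85 mm) begins 54 mm behind the grasp point. The pads swing forward as they close: fully open they stand 13 mm farther back than shut.
Start: joints at [-1.236, 0.417, -0.01, 1.614, 0.005, 1.111, -0.053], TCP at [0.23, 0.581, 0.242] pointing down, gripper open.
Joint ranges: [-2.81, 2.81], [-0.39, 2.02], [-1.27, 1.25], [0.06, 2.57], [-1.19, 4.33], [0.19, 2], [-2.82, 2.82]. Speed limits (rad/s): [1.89, 1.89, 2.39, 2.39, 3.01, 3.01, 3.01].

## Interface

Orientations are given as a unit quaternion [w, x, y, z].
In Python, from station import arm gives the robot as it stands.
- The arm moves only by the shell command python3 -m creep 'ROWS' [FORCE]. ROWS is JSON, a list of rows, each a list of 7 numbers: the shift along the tool's x, y, z in m, then the turn, a rotation vector about the tool's x, y, z in degrees, then the opening in per cent of the stroke, from 0 (shut) to 100 (fully open). In form: [[x, y, z, rx, ry, rz, hand], ...]. A call has 1 to 12 rows; each row is the pose to reach, as a shift and turn from the pose commanded when the call began, along the tool's axes at that moment; what a row does not reach only later rows make up. A row lasts 1/12 s, in which the tool goes at most 41.7 mm and 7.16 degrees, less where a joint would pass 70% of its speed; a pose out of reach is approached as far as the arm can. A call with a gripper value outside its range is refused whole. The fingers move at their own pace and stop on an object; FORCE is the grip in N (left out, the last holds). Time passes only in rows, so rows that repeat a pose let the fingers close. It gives the time, the measured TCP pose, the force and the opening at its end, in the units of the state.
- arm.get_state(): the state, without advancing time (a new reading comes with each control period).
- arm.capture(name): name is "scene" or "top" or "wrist"; returns the picture (400x640x3 uint8, red, green, blue); there is no depth.
- arm.get_calibration(name): a dict with "vertical_fov" (degrees; the focal length in pixels is half the picture's height over the tangent of half this angle, whatever the lens; pixels are square), "cx", "cy" (the principal point, pixels), "rvec" (rotation vector, rad) and "tvec" (3), from world to camera coordinates, as OpenCV has them; the wrist camera has in their place "hand_eye" (4x4, takes a point from camera to tool coordinates, whose origin is the TCP and whose axes are the flange's). Camera axes: x right, y down, z forward; pixel columns grow to the right and rows downward; lengths in m; the calibration is good to about 2 mm. The wrist camera is an equidistant fisheye: a pixel r from the principal point sees the ray r / f radians off the axis. A picture is of the moment at which its call begins: read the wrist's pose just before it. get_calibration takes no time and is no camera call.
- arm.hand_in(): hands the job in, once; it reports no verdict.
The state is a dict: "time": time; "joint_positions": joint angles; "qd": joint speeds; "effort": joint torques, N m; "tcp_pos": TCP position; "tcp_rot": TCP orientation; "force": force on the tool from outside, world axes, zero at the start; "ft_torque": the same for the moment, N m; "width": opening from 0.0 (shut) to 1.0 (fully open).
Only numpy, scipy, OpenCV 4.12 (cv2) and the standard library are available. Lean on these libraries where they do the work, as an engineer would, in place of code of your own. Each camera call takes 0.05 s, during which the arm holds its last target. There are 200 camera calls.

## Working session

There is one attempt and no reset: what is moved stays moved. The work goes in short steps, Python scripts to look and compute and a shell command to move; the robot and the scene stay as the last step left them, time stands still between calls to the robot, and variables do not carry over. Pictures are saved under pics/ and viewed, about 8 in all and at most 12, crops included, and the job is handed in when it is done.

```bash
mkdir -p pics; ls
python3 - <<'E'
from station import arm
import cv2,numpy as np
s=arm.get_state();print(s)
for n in("scene","top","wrist"):
    cv2.imwrite(f"pics/{n}0.png",arm.capture(n)[:,:,::-1]);print(n,arm.get_calibration(n))
E
```

```text
pics
{'time': 0.0, 'joint_positions': array([-1.23552967,  0.41798283, -0.01031492,  1.61419343,  0.00472199,
        1.1107032 , -0.05304027]), 'qd': array([ 0.00115823, -0.00220197,  0.00076477, -0.00050369, -0.00018788,
        0.00061908, -0.00023649]), 'effort': array([ 2.21949617e-04, -8.64432621e+01,  6.79517761e-01, -4.34879279e+01,
        1.92359858e-02,  7.77874578e-03,  5.26292251e-05]), 'tcp_pos': array([0.2298285 , 0.58083672, 0.2416466 ]), 'tcp_rot': array([-6.47027482e-05,  1.87276570e-01,  9.82307023e-01, -6.28374252e-04]), 'force': array([-1.28486161, -0.78294078,  0.88797003]), 'ft_torque': array([ 0.02651775,  0.04052105, -0.04428547]), 'width': 0.9985590104368912}
scene {'vertical_fov': 47.20367959339882, 'cx': 316.6483248443724, 'cy': 203.05151562359342, 'rvec': array([ 1.54805341,  1.7862337 , -0.94661873]), 'tvec': array([ 0.10410488, -0.23609618,  1.15369999])}
top {'vertical_fov': 51.78321609864477, 'cx': 323.60302982305467, 'cy': 198.4227959177331, 'rvec': array([ 2.17733312, -2.11370571,  0.1647942 ]), 'tvec': array([-0.00625082,  0.60122414,  0.67962844])}
wrist {'vertical_fov': 65.70646984690485, 'cx': 317.37072838852424, 'cy': 199.02424085069293, 'hand_eye': array([[-2.53338786e-04, -9.66181504e-01, -2.57862827e-01,
         6.48225253e-02],
       [ 9.99999909e-01, -1.55920768e-04, -3.98238870e-04,
         1.41951926e-04],
       [ 3.44564860e-04, -2.57862904e-01,  9.66181455e-01,
        -1.30810674e-01],
       [ 0.00000000e+00,  0.00000000e+00,  0.00000000e+00,
         1.00000000e+00]])}
```

View pics/scene0.png

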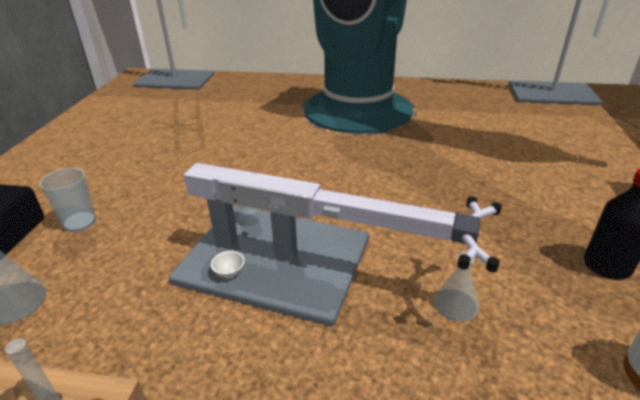

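View pics/top0.png

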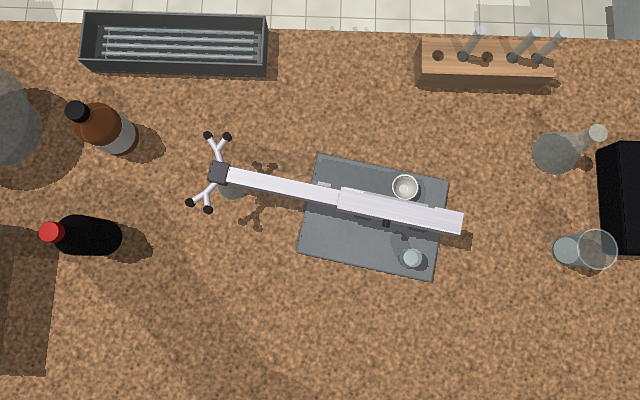

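```bash
python3 - <<'E'
import cv2,numpy as np
t=cv2.imread("pics/top0.png")[140:250,200:480]
s=cv2.imread("pics/scene0.png")[150:270,170:510]
t=cv2.resize(t,(784,308),interpolation=cv2.INTER_CUBIC);s=cv2.resize(s,(784,277),interpolation=cv2.INTER_CUBIC)
cv2.imwrite("pics/crop0.png",np.vstack([t,s]))
E
cat > h.py <<'E'
import cv2,numpy as np
from station import arm
from scipy.spatial.transform import Rotation as R
def ray(n,u,v):
    c=arm.get_calibration(n);f=200/np.tan(np.radians(c["vertical_fov"]/2))
    M=cv2.Rodrigues(c["rvec"])[0]
    return -M.T@c["tvec"],M.T@np.array([(u-c["cx"])/f,(v-c["cy"])/f,1])
def onz(n,u,v,z):
    o,d=ray(n,u,v);return o+d*(z-o[2])/d[2]
def proj(n,P):
    c=arm.get_calibration(n);f=200/np.tan(np.radians(c["vertical_fov"]/2))
    p=cv2.Rodrigues(c["rvec"])[0]@P+c["tvec"];return f*p[0]/p[2]+c["cx"],f*p[1]/p[2]+c["cy"]
def wr(q): return R.from_quat([q[1],q[2],q[3],q[0]])
E
```

```text
(no output)
```

View pics/crop0.png

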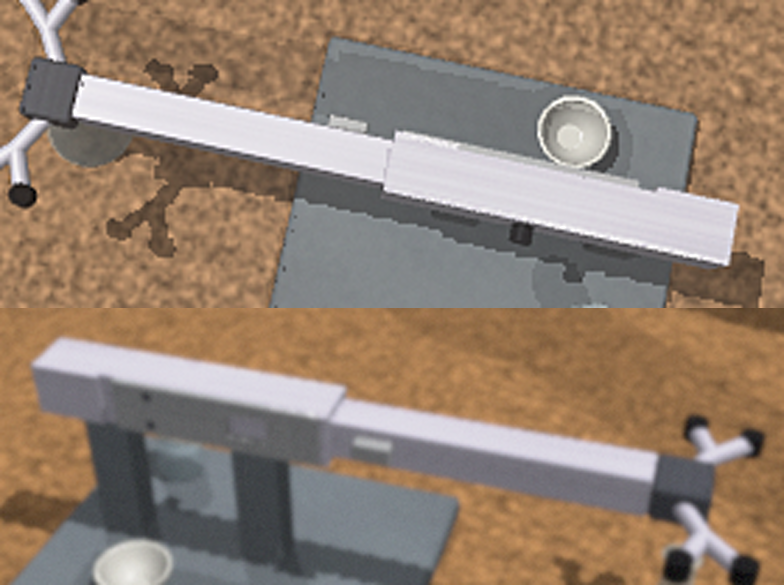

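Run:
```python
from h import *
T=lambda x,y,z:onz("top",200+x/2.8,140+y/2.8,z)
mt,mb,ft,fb=T(397,131,.142),T(384,188,.142),T(738,206,.142),T(728,266,.142)
at,ab=T(83,77,.1375),T(73,121,.1375); nt,nb=T(392,140,.1375),T(387,184,.1375)
print(mt,mb,ft,fb,np.linalg.norm(mt-mb),np.linalg.norm((mt+mb-ft-fb)/2),np.linalg.norm(at-ab),np.linalg.norm(nt-nb))
m=(mt+mb)/2;f=(ft+fb)/2;a=(at+ab)/2
for n,d in(("sleeve",m-f),("arm",a-(nt+nb)/2),("all",a-f)): print(n,np.degrees(np.arctan2(d[1],d[0])))
yd=a-f;yd[2]=0;yd/=np.linalg.norm(yd);xd=np.array([yd[1],-yd[0],0])
M=m.copy();M[2]=.125;print("mouth",M,"y",yd,"x",xd)
print("boss",(a-M)@yd)
for p in((330,122),(366,131)):
  q=T(*p,.131)-M;print("button top",q@xd,q@yd)
def S(u,v,off):
  o,d=ray("scene",170+u/2.306,150+(v-308)/2.308);t=((M+off*xd-o)@xd)/(d@xd);q=o+t*d-M;return np.round([q@xd,q@yd,q[2]],4)
for n,p,off in(("hole L",(228,430),.017),("hole R",(265,430),.017),("plate L",(98,410),.02),("plate R",(330,430),.02),("butR",(391,447),.02),("butL",(355,441),.02),("boss",(655,480),.0125),("mouth top",(345,388),.017),("far top",(33,362),.017),("far bot",(36,410),.017)): print(n,S(*p,off))
```

```text
[ 0.60534904 -0.01546969  0.142     ] [ 0.57380666 -0.00914223  0.142     ] [ 0.56973683 -0.20089997  0.142     ] [ 0.53714274 -0.19482872  0.142     ] 0.03217076942953782 0.18904463583213618 0.02515083454432743 0.024521368248381917
sleeve 78.97942232465205
arm 80.15321068257987
all 79.6655453839147
mouth [ 0.58957785 -0.01230596  0.125     ] y [0.17939384 0.98377734 0.        ] x [ 0.98377734 -0.17939384  0.        ]
boss 0.17511538908247004
button top 0.015316242164460382 0.03701118388007794
button top 0.014529989478439496 0.016407272066311727
hole L [ 0.017  -0.0618 -0.0043]
hole R [ 0.017  -0.0382  0.0006]
plate L [ 0.02   -0.1461 -0.0054]
plate R [0.02   0.0027 0.0113]
butR [0.02   0.038  0.0074]
butL [0.02   0.0172 0.0069]
boss [0.0125 0.1771 0.0117]
mouth top [0.017  0.0109 0.0387]
far top [ 0.017  -0.1881  0.019 ]
far bot [ 0.017  -0.1937 -0.017 ]
```

The crops show the button at y +17 to +38 mm outside the mouth, so boom is about 0.018. The hole runs from about 38 to 62 mm inside, and the boss at 177 mm fits the drawing. Next I move to a hover above the tail.

```bash
python3 -m creep '[[-0.03,-0.03,-0.01,0,0,6,100],[-0.06,-0.06,-0.02,0,0,12,100],[-0.09,-0.09,-0.03,0,0,18,100],[-0.12,-0.12,-0.04,0,0,24,100],[-0.15,-0.15,-0.05,0,0,30,100],[-0.18,-0.18,-0.06,0,0,36,100],[-0.215,-0.215,-0.06,0,0,42,100]]'
python3 - <<'E'
from h import *
s=arm.get_state();Rm=wr(s["tcp_rot"]).as_matrix()
yd=np.array([.1794,.9838,0]);xd=np.array([.9838,-.1794,0])
P=np.array([.5964,.0251,.242]);T=np.column_stack([yd,xd,[0,0,-1]])
print(s["time"],s["tcp_pos"],Rm.T@(P-s["tcp_pos"]),np.degrees(R.from_matrix(Rm.T@T).as_rotvec()))
E
```

```text
time: 0.73
tcp_pos: [0.3438, 0.3181, 0.3028]
tcp_rot: [-0.0, 0.529, 0.849, 0.001]
force: [0.8, 1.2, 1.0]
width: 1.004
0.7333 [0.34375933 0.318107   0.30277908] [-0.37438513  0.09770174  0.06053636] [ 0.06425192 -0.08503379 36.46212386]
```

```bash
python3 -m creep '[[-0.036,0.01,0.006,0,0,6,100],[-0.072,0.02,0.012,0,0,12,100],[-0.108,0.03,0.018,0,0,18,100],[-0.144,0.04,0.024,0,0,24,100],[-0.18,0.05,0.03,0,0,30,100],[-0.216,0.06,0.036,0,0,36,100],[-0.252,0.07,0.042,0,0,36.6,100],[-0.288,0.08,0.048,0,0,36.6,100],[-0.324,0.09,0.054,0,0,36.6,100],[-0.345,0.095,0.06,0,0,36.6,100],[-0.357,0.099,0.06,0,0,36.6,100],[-0.357,0.099,0.06,0,0,36.6,100]]'
python3 - <<'E'
from h import *
for i in range(3): im=arm.capture("wrist")
s=arm.get_state();im=arm.capture("wrist");print(s["tcp_pos"],s["force"],np.degrees(wr(s["tcp_rot"]).as_rotvec()))
np.save("w1.npy",np.r_[s["tcp_pos"],s["tcp_rot"]]);cv2.imwrite("pics/w1.png",im[:,:,::-1])
E
```

```text
time: 1.73
tcp_pos: [0.5915, 0.0416, 0.241]
tcp_rot: [0.0, 0.768, 0.64, -0.001]
force: [-0.1, 0.5, 0.7]
width: 1.0
[0.59019058 0.04512449 0.24159821] [-0.09798529 -0.11122418 -0.79203996] [-1.37991187e+02 -1.15532079e+02 -1.14505056e-02]
```

View pics/w1.png

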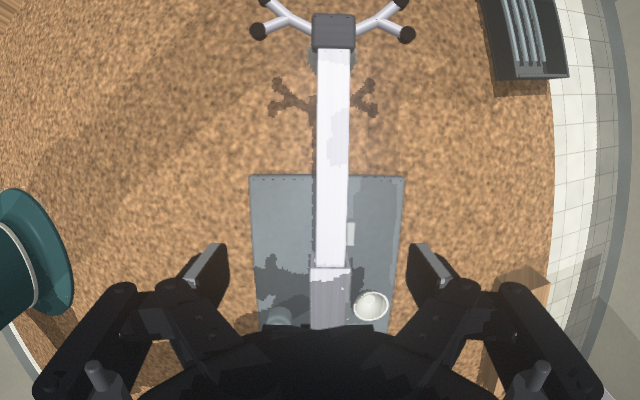

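```bash
cat >> h.py <<'E'
def wray(pose,u,v):
    c=arm.get_calibration("wrist");f=200/np.tan(np.radians(c["vertical_fov"]/2))
    a=np.array([u-c["cx"],v-c["cy"]]);r=np.hypot(*a);th=r/f
    d=np.r_[a/max(r,1e-9)*np.sin(th),np.cos(th)];H=c["hand_eye"];W=wr(pose[3:]).as_matrix()
    return pose[:3]+W@H[:3,3],W@H[:3,:3]@d
def wz(pose,u,v,z):
    o,d=wray(pose,u,v);return o+d*(z-o[2])/d[2]
E
python3 - <<'E'
from h import *
p=np.load("w1.npy")
L=[wz(p,318.5,60,.1375),wz(p,315.5,260,.1375)];Rr=[wz(p,350,60,.1375),wz(p,346.5,260,.1375)]
print("tube",L,Rr,[np.linalg.norm(a-b) for a,b in zip(L,Rr)])
d=L[0]+Rr[0]-L[1]-Rr[1];print(np.degrees(np.arctan2(d[1],d[0])))
for n,u,v,z in(("mouthL",311,267,.142),("mouthR",351,267,.142),("tailtop",351,222,.131),("fronttop",351,245,.131),("bossL",314,49,.1375),("bossR",355,49,.1375)):print(n,wz(p,u,v,z))
E
```

```text
tube [array([0.61059449, 0.1530825 , 0.1375    ]), array([ 0.57997108, -0.00443465,  0.1375    ])] [array([0.63389553, 0.14930803, 0.1375    ]), array([ 0.60565796, -0.00919052,  0.1375    ])] [np.float64(0.023604769276763943), np.float64(0.02612344757627021)]
79.44901298284643
mouthL [ 0.57553695 -0.00804971  0.142     ]
mouthR [ 0.60838571 -0.01415898  0.142     ]
tailtop [0.61448873 0.02150169 0.131     ]
fronttop [0.61156571 0.000931   0.131     ]
bossL [0.60881702 0.16225184 0.1375    ]
bossR [0.63923066 0.15737748 0.1375    ]
```

```bash
python3 -m creep '[[-0.018,0.011,0.02,0,0,0,100],[-0.018,0.011,0.05,0,0,0,100],[-0.018,0.011,0.075,0,0,0,100],[-0.018,0.011,0.1,0,0,0,80],[-0.018,0.011,0.12,0,0,0,70],[-0.018,0.011,0.1265,0,0,0,60],[-0.018,0.011,0.1265,0,0,0,55],[-0.018,0.011,0.1265,0,0,0,55],[-0.018,0.011,0.1265,0,0,0,55]]' 20
python3 - <<'E'
from h import *
s=arm.get_state();im=arm.capture("wrist");print(s["tcp_pos"],s["force"],s["width"])
np.save("w2.npy",np.r_[s["tcp_pos"],s["tcp_rot"]]);cv2.imwrite("pics/w2.png",im[:,:,::-1])
E
```

```text
time: 2.68
tcp_pos: [0.599, 0.0247, 0.1166]
tcp_rot: [0.001, 0.767, 0.642, 0.001]
force: [-0.4, -0.5, 0.3]
width: 0.552
[0.598987   0.0246779  0.11657183] [-0.41592349 -0.52140515  0.25397711] 0.5523755913681353
```

View pics/w2.png

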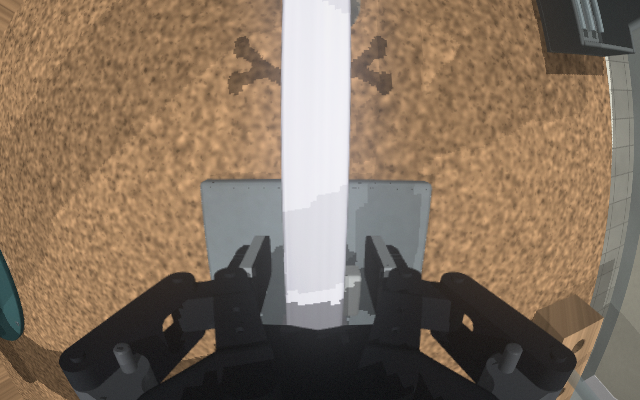

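Run:
```python
from h import *
im=cv2.imread("pics/w2.png");c=cv2.resize(im[220:340,220:420],(800,480),interpolation=cv2.INTER_CUBIC);cv2.imwrite("pics/c2.png",c)
p=np.load("w2.npy")
L,Rr=wz(p,284,240,.1375),wz(p,348.5,240,.1375);m=(L+Rr)/2;print(L,Rr,np.linalg.norm(L-Rr))
W=wr(p[3:]).as_matrix();print("mid in tool",W.T@(m-p[:3]))
for v in(265,270,275,280,290,295):print(v,W.T@(wz(p,352,v,.131)-p[:3]))
```

```text
[0.59006969 0.04610799 0.1375    ] [0.61448277 0.04171773 0.1375    ] 0.02480469243989236
mid in tool [ 0.01952915 -0.00011507 -0.02091387]
265 [ 0.00532559  0.01489861 -0.01439511]
270 [ 0.00291939  0.01500467 -0.01439669]
275 [ 0.00047116  0.01511519 -0.0143983 ]
280 [-0.00202151  0.01523033 -0.01439994]
290 [-0.0071506   0.01547526 -0.01440329]
295 [-0.00979261  0.01560547 -0.014405  ]
```

View pics/c2.png

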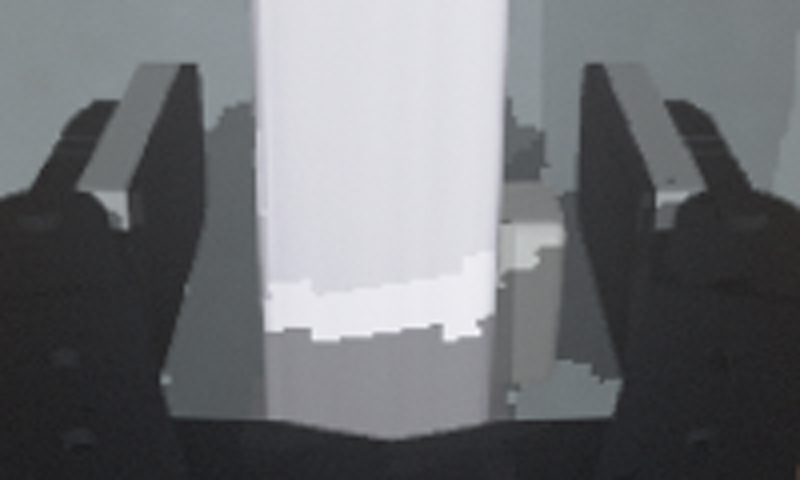

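The close-up shows the button's tail within 1 mm of the pad centre, and the arm centred between the jaws. I can pinch now.

```bash
python3 -m creep '[[0,0,0,0,0,0,40],[0,0,0,0,0,0,30],[0,0,0,0,0,0,20],[0,0,0,0,0,0,20],[0,0,0,0,0,0,20],[0,0,0,0,0,0,20],[0,0,0,0,0,0,20],[0,0,0,0,0,0,20]]' 20; python3 -c "
from station import arm;s=arm.get_state();print(s['tcp_pos'],s['force'],s['width'])"
```

```text
time: 3.4
tcp_pos: [0.5977, 0.0247, 0.1159]
tcp_rot: [-0.001, 0.767, 0.642, -0.0]
force: [-11.2, 1.7, 16.0]
width: 0.287
[0.59770127 0.02466231 0.11588365] [-11.23843561   1.6875534   15.99018517] 0.2874529599504751
```

```bash
python3 -m creep '[[0,-0.0005,-0.0005,0,0,0,20],[0,-0.001,-0.001,0,0,0,20],[0,-0.001,-0.001,0,0,0,20]]'; python3 -m creep '[[-0.001,0,0,0,0,0,20],[-0.002,0,0,0,0,0,20],[-0.004,0,0,0,0,0,20],[-0.006,0,0,0,0,0,20],[-0.008,0,0,0,0,0,20],[-0.010,0,0,0,0,0,20]]'
```

```text
time: 3.65
tcp_pos: [0.5976, 0.0244, 0.116]
tcp_rot: [0.0, 0.767, 0.641, 0.0]
force: [4.4, -0.4, -7.2]
width: 0.293
time: 4.15
tcp_pos: [0.5957, 0.0144, 0.116]
tcp_rot: [0.0, 0.767, 0.641, 0.0]
force: [5.3, 0.8, -7.4]
width: 0.292
```

```bash
python3 -m creep '[[-0.001,0.0003,0.0003,0,0,0,20],[-0.002,0.0003,0.0003,0,0,0,20],[-0.003,0.0003,0.0003,0,0,0,20],[-0.004,0.0003,0.0003,0,0,0,20],[-0.005,0.0003,0.0003,0,0,0,20],[-0.006,0.0003,0.0003,0,0,0,20],[-0.007,0.0003,0.0003,0,0,0,20]]'; python3 -m creep '[[-0.001,0,0,0,0,0,20],[-0.002,0,0,0,0,0,20],[-0.003,0,0,0,0,0,20],[-0.004,0,0,0,0,0,20],[-0.005,0,0,0,0,0,20],[-0.006,0,0,0,0,0,20]]';  python3 - <<'E'
from h import *
s=arm.get_state();print(s["tcp_pos"],s["force"],s["width"]);np.save("w3.npy",np.r_[s["tcp_pos"],s["tcp_rot"]])
w=arm.capture("wrist")[220:340,220:420];a=arm.capture("scene")[170:230,270:370]
cv2.imwrite("pics/c3.png",np.hstack([cv2.resize(x,(400,240),interpolation=cv2.INTER_CUBIC) for x in(w,a)])[:,:,::-1])
E
```

```text
time: 4.73
tcp_pos: [0.5945, 0.0077, 0.1159]
tcp_rot: [-0.0, 0.767, 0.642, 0.0]
force: [-3.0, 2.4, 6.3]
width: 0.289
time: 5.23
tcp_pos: [0.5934, 0.0018, 0.1159]
tcp_rot: [-0.0, 0.767, 0.642, -0.0]
force: [-3.8, 2.0, 6.7]
width: 0.29
[0.593388   0.0017941  0.11592483] [-3.79279442  1.96050466  6.71378869] 0.28973933113521383
```

View pics/c3.png

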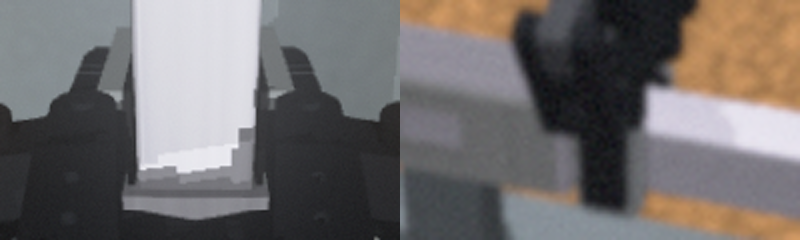

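Run:
```python
from h import *
p=np.load("w3.npy");W=wr(p[3:]).as_matrix()
for u,v in((282,311.5),(318,313),(353,311.5)):print(W.T@(wz(p,u,v,.142)-p[:3]))
```

```text
[-0.01050142 -0.01418583 -0.0260735 ]
[-0.01102611  0.00057008 -0.02607718]
[-0.01049994  0.01491626 -0.02608059]
```

```bash
python3 -m creep '[[0,0,0,0,0,0,20],[0,0,0,0,0,0,20],[0,0,0,0,0,0,20],[0.0,0,0,0,0,0,40],[0,0,0,0,0,0,55],[0.0,0,0,0,0,0,55],[0.015,0,0,0,0,0,55],[0.035,0,0,0,0,0,55],[0.055,0,0,0,0,0,55],[0.07,0,0,0,0,0,55],[0.07,0,0,0,0,0,55],[0.07,0,0,0,0,0,55]]';  python3 - <<'E'
from h import *
s=arm.get_state();print(s["tcp_pos"],s["force"],s["width"]);np.save("w4.npy",np.r_[s["tcp_pos"],s["tcp_rot"]])
w=arm.capture("wrist")[140:380,120:520];a=arm.capture("scene")[150:246,250:410]
cv2.imwrite("pics/c4.png",np.hstack([cv2.resize(x,(400,240),interpolation=cv2.INTER_CUBIC) for x in(w,a)])[:,:,::-1])
E
```

```text
time: 6.33
tcp_pos: [0.6059, 0.0713, 0.1155]
tcp_rot: [0.0, 0.767, 0.642, -0.0]
force: [-0.3, -0.1, 0.9]
width: 0.549
[0.60585879 0.07128359 0.11547285] [-0.29260633 -0.12335554  0.94430998] 0.5490521829124028
```

View pics/c4.png

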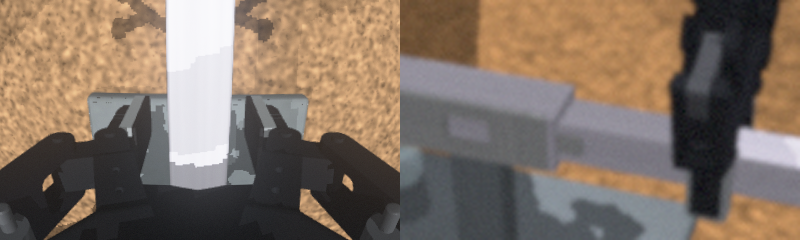

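Run:
```python
from h import *
xd=np.array([.9838,-.1794,0]);yd=np.array([.1794,.9838,0]);M=np.array([.591,-.0117,.125])
def S(u,v,off):
  o,d=ray("scene",250+(u-400)/2.5,150+v/2.5);t=((M+off*xd-o)@xd)/(d@xd);q=o+t*d-M;return np.round([q@xd,q@yd,q[2]],4)
print("tail",S(583,148,.014),"mouth",S(557,155,.019),S(574,87,.017),"hole near",S(490,128,.017),S(490,128,.02),"far",S(447,128,.02))
s=arm.get_state();print((s["tcp_pos"]-M)@yd)
```

```text
tail [0.014  0.0137 0.0006] mouth [ 0.019   0.0011 -0.0032] [0.017  0.0105 0.0394] hole near [ 0.017  -0.0367  0.0047] [ 0.02   -0.0354  0.0069] far [ 0.02   -0.0603  0.0017]
0.08272938723420366
```

```bash
python3 -m creep '[[0,0,0,0,0,0,40],[0,0,0,0,0,0,30],[0,0,0,0,0,0,20],[0,0,0,0,0,0,20],[0,0,0,0,0,0,20],[0,0,0,0,0,0,20]]' 20; python3 -m creep '[[-0.001,0,0,0,0,0,20],[-0.003,0,0,0,0,0,20],[-0.006,0,0,0,0,0,20],[-0.009,0,0,0,0,0,20],[-0.012,0,0,0,0,0,20],[-0.014,0,0,0,0,0,20],[-0.015,0,0,0,0,0,20]]'
```

```text
time: 6.93
tcp_pos: [0.6061, 0.0701, 0.1158]
tcp_rot: [0.0, 0.767, 0.641, 0.0]
force: [3.1, -3.7, 1.9]
width: 0.292
time: 7.52
tcp_pos: [0.6035, 0.0563, 0.1158]
tcp_rot: [-0.0, 0.767, 0.642, 0.0]
force: [4.2, 2.1, 0.3]
width: 0.293
```

```bash
python3 -m creep '[[-0.001,0,0,0,0,0,20],[-0.003,0,0,0,0,0,20],[-0.006,0,0,0,0,0,20],[-0.009,0,0,0,0,0,20],[-0.012,0,0,0,0,0,20],[-0.015,0,0,0,0,0,20],[-0.018,0,0,0,0,0,20],[-0.021,0,0,0,0,0,20],[-0.023,0,0,0,0,0,20],[-0.025,0,0,0,0,0,20],[-0.026,0,0,0,0,0,20],[-0.027,0,0,0,0,0,20]]'; python3 -m creep '[[-0.0005,0,0,0,0,0,20],[-0.001,0,0,0,0,0,20],[-0.0015,0,0,0,0,0,20],[-0.002,0,0,0,0,0,20]]';python3 -m creep '[[-0.0005,0,0,0,0,0,20],[-0.001,0,0,0,0,0,20],[-0.0015,0,0,0,0,0,20],[-0.002,0,0,0,0,0,20]]'
```

```text
time: 8.52
tcp_pos: [0.5985, 0.0292, 0.1158]
tcp_rot: [-0.0, 0.767, 0.642, 0.0]
force: [3.1, 2.7, 5.6]
width: 0.29
time: 8.85
tcp_pos: [0.5982, 0.0274, 0.1158]
tcp_rot: [0.0, 0.767, 0.642, 0.0]
force: [1.7, 2.9, 5.7]
width: 0.292
time: 9.18
tcp_pos: [0.5978, 0.0255, 0.1158]
tcp_rot: [-0.0, 0.767, 0.642, 0.0]
force: [2.2, 3.1, 5.4]
width: 0.289
```

```bash
for i in 1 2; do python3 -m creep '[[-0.0005,0,0,0,0,0,20],[-0.001,0,0,0,0,0,20],[-0.001,0,0,0,0,0,20]]' | egrep 'pos|force'; done; python3 -m creep '[[-0.0005,0,0,0,0,0,20],[-0.001,0,0,0,0,0,20],[-0.001,0,0,0,0,0,20]]'
python3 - <<'E'
from h import *
a=arm.capture("scene")[150:246,250:410];cv2.imwrite("pics/c5.png",cv2.resize(a,(640,384),interpolation=cv2.INTER_CUBIC)[:,:,::-1])
E
```

```text
tcp_pos: [0.5976, 0.0243, 0.1158]
force: [2.1, 2.0, 6.6]
tcp_pos: [0.5974, 0.0234, 0.1158]
force: [1.1, 2.9, 6.2]
time: 9.93
tcp_pos: [0.5972, 0.0224, 0.1158]
tcp_rot: [-0.0, 0.767, 0.642, -0.0]
force: [1.7, 2.4, 6.3]
width: 0.287
```

View pics/c5.png

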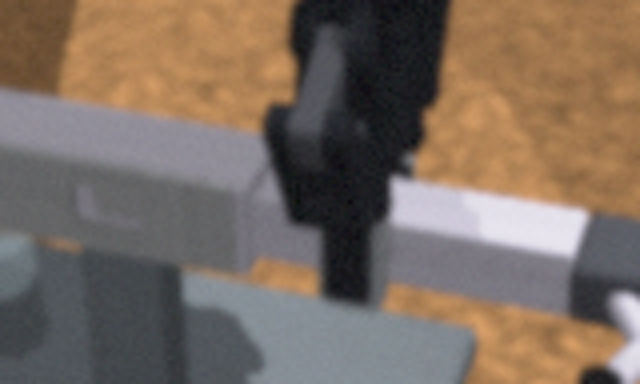

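```bash
for i in 1 2; do python3 -m creep '[[-0.0005,0,0,0,0,0,20],[-0.001,0,0,0,0,0,20],[-0.001,0,0,0,0,0,20]]' | egrep 'pos|force'; done;  python3 - <<'E'
from h import *
a=arm.capture("scene")[150:246,250:410];cv2.imwrite("pics/c6.png",cv2.resize(a,(640,384),interpolation=cv2.INTER_CUBIC)[:,:,::-1])
E
```

```text
tcp_pos: [0.597, 0.0214, 0.1158]
force: [1.0, 2.6, 6.1]
tcp_pos: [0.5968, 0.0204, 0.1158]
force: [1.3, 2.0, 6.2]
```

View pics/c6.png

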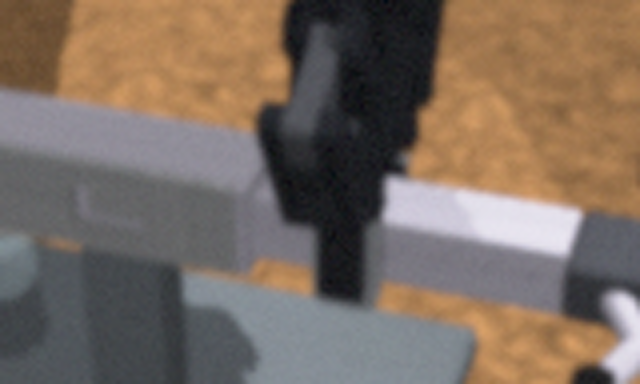

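```bash
python3 -m creep '[[-0.0005,0,0,0,0,0,20],[-0.001,0,0,0,0,0,20],[-0.001,0,0,0,0,0,20]]' | egrep 'pos|force|time';  python3 - <<'E'
from h import *
a=arm.capture("scene")[150:246,250:410];b=cv2.resize(a,(640,384),interpolation=cv2.INTER_CUBIC)[:,:,::-1];cv2.imwrite("pics/c7.png",b)
for n in("c5","c6","c7"):
  g=cv2.imread(f"pics/{n}.png").astype(int).mean(2)
  print(n,[int(np.mean([g[y+int(0.12*(x-70)),x] for y in range(196,206)])) for x in range(56,190,6)])
E
```

```text
time: 10.78
tcp_pos: [0.5966, 0.0191, 0.1158]
force: [1.1, 0.5, 6.9]
c5 [97, 98, 95, 95, 114, 119, 114, 105, 101, 100, 100, 101, 100, 103, 100, 99, 99, 102, 101, 98, 102, 101, 98]
c6 [98, 98, 94, 97, 113, 114, 104, 101, 101, 99, 100, 102, 101, 101, 100, 98, 99, 101, 100, 99, 102, 100, 99]
c7 [98, 98, 94, 90, 98, 103, 101, 102, 102, 100, 103, 103, 102, 98, 95, 100, 100, 99, 100, 101, 102, 101, 97]
```

Run:
```python
import cv2,numpy as np
f=lambda n:cv2.resize(cv2.imread(f"pics/{n}.png")[150:290,20:270],(400,224),interpolation=cv2.INTER_CUBIC)
cv2.imwrite("pics/c8.png",np.clip((np.hstack([f("c6"),f("c7")]).astype(float)-60)*1.8,0,255))
```

```text
[ WARN:0@0.040] global loadsave.cpp:1063 imwrite_ Unsupported depth image for selected encoder is fallbacked to CV_8U.
```

View pics/c8.png

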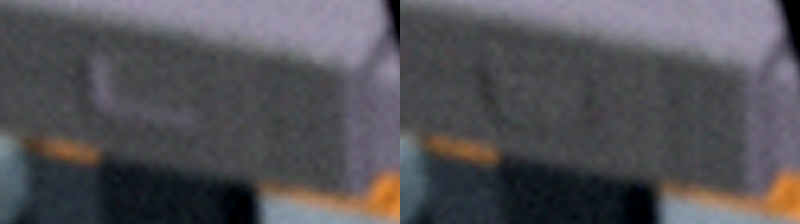

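The button has popped: the light gaps in the hole are gone and the push force fell from 2 N to 0.5 N. I'll centre it in its play, release and lift off.

```bash
python3 -m creep '[[-0.0005,0,0,0,0,0,20],[-0.001,0,0,0,0,0,20],[-0.001,0,0,0,0,0,20]]' | egrep 'pos|force|time'; python3 -m creep '[[0,0,0,0,0,0,40],[0,0,0,0,0,0,55],[0,0,0,0,0,0,60],[0,0,0,0,0,0,65],[0,0,-0.02,0,0,0,65],[0,0,-0.045,0,0,0,65],[0,0,-0.07,0,0,0,65],[0,0,-0.1,0,0,0,65],[0,0,-0.12,0,0,0,65],[0,0,-0.12,0,0,0,65],[0,0,-0.12,0,0,0,65]]'
python3 - <<'E'
from h import *
w=arm.capture("wrist")[100:340,160:560];a=arm.capture("scene")[150:270,230:430];t=arm.capture("top")
cv2.imwrite("pics/top9.png",t[:,:,::-1])
f=lambda x:cv2.resize(x,(400,240),interpolation=cv2.INTER_CUBIC)
cv2.imwrite("pics/c9.png",np.vstack([np.hstack([f(w),f(a)]),cv2.resize(t[120:260,160:480],(800,350))])[:,:,::-1])
E
```

```text
time: 11.08
tcp_pos: [0.5964, 0.018, 0.1158]
force: [0.5, 0.7, 7.3]
time: 12.0
tcp_pos: [0.5968, 0.0185, 0.2364]
tcp_rot: [0.0, 0.767, 0.642, 0.001]
force: [0.4, 0.1, -0.1]
width: 0.652
```

View pics/c9.png

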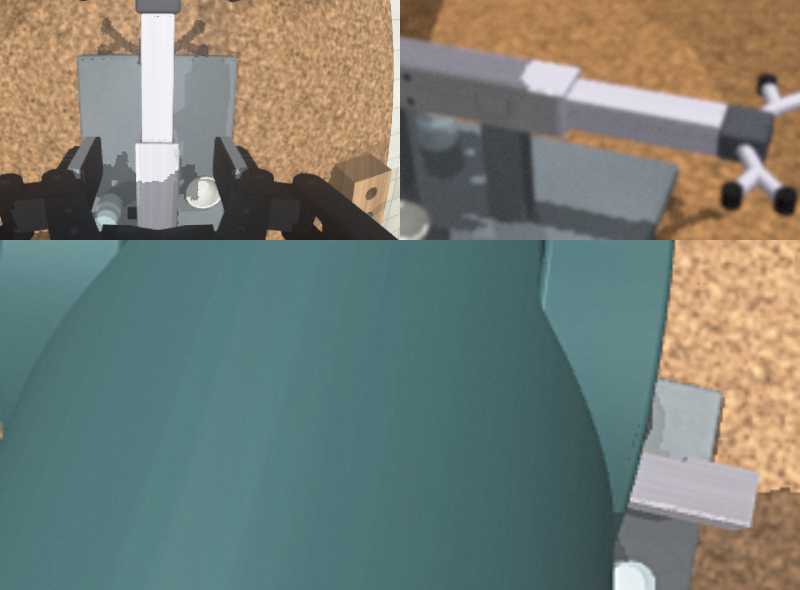

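The arm is in, the button fills the hole, and the gripper is clear of everything. The jar and dish look unmoved.

```bash
python3 -c "
from station import arm;s=arm.get_state();print(s['time'],s['force'],abs(s['qd']).max());print(arm.hand_in())"
```

```text
12.15 [-0.99160147  0.64294767 -0.2780436 ] 0.006681065723870819
the job is handed in; nothing more can be done
None
```

The arm is pushed in with its button out through the hole, and I handed the job in at 12.2 s. The hand-in gave no verdict.

**What I did:** I pinched the button flush at its tail with 20 N. I slid it about 8 mm under the mouth and let go, and the picture showed it staying in. I then gripped the arm 70 mm further out and eased it in about 53 mm, at 1 mm a step near the end. After the pop I went 1 mm further to sit within the play, then released and lifted 120 mm clear.

**Checks that agree:**
- **Pop:** In one 1 mm step the push force fell from 2.0 N to 0.5 N, and the light gaps around the button in the hole disappeared.
- **Travel:** It popped at about 53 mm of travel. I had expected 49–52 mm from the hole as seen, whose near edge is about 36–38 mm inside the mouth.
- **Sliding force:** It read at most about 3 N at the end of each move. The larger forces, about 11 N sideways and 16 N upward, came only while pinching the button.
- **After release:** The tool force is about 1 N and the gripper is well clear of the arm.

**Checks that disagree or are missing:**
- **Distance to the mouth:** When I let go of the button, one wrist measurement put the mouth 11 mm from its tail, against 14 mm by the other views. Its front was then at least 8 mm in either way.
- **Lock:** I did not pull on the arm to test the lock. I judged it from the force drop and the pictures.
- **Glassware:** The jar and dish look unmoved in the last wrist view. I did not measure how far any glassware moved, and the robot blocked most of the final top view.

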